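# Set the charging sledge to its mark and ease the lid shut

## Task

The phone sledge in the charging dock has been left past the red mark, and its cream grip has play in it. Draw the sledge back by the grip to about 2 cm short of the mark on the green-stud side, then push it forward, away from the green stud, until its white pointer lines up with the red mark, so that the play is taken up in that direction, and let go. Then lower the sprung lid slowly, never letting it drop, until it is fully shut, and leave the handset, bottle opener and bowl alone.

Things in the scene. Friction and masses are not known exactly. Their poses are not given: they have to be found in the camera images.
- dock: Fixed teak dock, an open cork-lined well: 190 mm (x) by 360 mm (y) by 100 mm high, walls 12 mm. Origin: centre of its underside, on the table. Its +x points to the lid hinge (rear long rim), -x to the front long wall, y along the slide. A green stud on a 26 mm bracket, 95 mm high, marks the -y end. The last push on the sledge must go along +y, away from the stud
- pointer (a point): Top of the upright white pointer (6 mm wide) on the front edge of the black sledge (130 mm square) that carries a silver flip phone in clips, its top 50 mm above the table. The sledge slides along dock y against about 4 N of friction and stays where left. This point has the y of the sledge's middle, is 65 mm in front of the dock's centre line, 76 mm above the table
- mark_line (a point): Middle of the top of the red mark tab (8 mm wide in y) on the brass ledge inside the front wall, 74 mm above the table. It is at the mark when pointer and tab have the same y in the dock's frame. Axes as the dock's
- grip_centre (a point): Centre of the sledge's cream grip: 24 mm wide (y), 16 mm thick, 70 mm long, leaning 35 deg from vertical, top towards the front (dock -x); 38 mm behind the dock's centre line, 58 mm above the table. The leaning lid leaves no room for an upright hand: tilt the tool about 35 deg like the grip, hand leaning to the front; pinch along y. Its axes are the dock's
- sledge (a joint): Position of the sledge along the dock's +y, 0 to 0.15 m; the pointer's y in the dock's frame is this minus 0.075 m. Starts 20 to 95 mm past the mark
- grip (a joint): Play of the grip on the sledge along the dock's +y, from -0.006 to +0.006 m: the grip moves freely by 12 mm before it takes the sledge along; at +0.006 it pushes the sledge towards +y, at -0.006 it draws it towards -y. The grip stays in its play where it is left
- lid_bar (a point): Middle of the round brass bar (12 mm diameter, 110 mm long, along dock y) 50 mm clear of the lid's free edge, an arm at each end. 240 mm from the hinge axis, 6 mm off to the lid's upper face. It can turn in the fingers: pinch it from above, fingers before and behind it, tool upright all the way. Lid shut: 106 mm above the table, 50 mm clear of the front wall
- lid_hinge (a point): Middle of the lid's hinge axis, which runs along the dock's y on the rear rim, 95 mm behind the dock's centre line and 100 mm above the table
- lid (a joint): Angle of the teak lid (190 mm by 360 mm by 12 mm, 0.5 kg): 0 is shut, growing as it opens; starts at 1.05 to 1.25 rad, leaning over the rear half of the well. Stiff sprung hinge: it stays by itself when steeper than about 0.9 rad; below that its spring and weight snap it shut unless it is held
- handset: Bystander: cream telephone handset 216 mm long, 45 mm high, lying along its x; origin at the middle of its underside
- opener: Bystander: pewter bottle opener 125 mm long, 9 mm high, lying along its x; origin on the table
- bowl: Bystander: blue ceramic key bowl 100 mm across, 45 mm high; origin at the centre of its underside

How it is judged:
By the outcome, as a careful person would: the job done as asked, in the order asked, and still so for the second after the job is handed in, with the robot touching nothing.
It also fails if it takes over 58 s, if anything falls off the work surface, if the arm or the gripper's body presses on something with over 40 N, if the wrist force passes 120 N, or if a joint passes its speed limit or range.

## Robot

A 6-joint arm with a two-finger parallel gripper is mounted at the origin on the work surface. World frame = base frame: x ahead of the robot, y to its left, z up, the work surface at z = 0. Lengths are in mm, angles in rad, forces in N, time in s.
With the tool pointing down it reaches from about 350 to 975 mm from the base axis. Payload 7.1 kg.
Tool frame: the origin (TCP) lies on the front face of the gripper's body, between the roots of the fingers; the fingertips stand 80 mm ahead of it and the grasp point (between the pads) lies 61 mm ahead of it (env.tips_ahead is the distance from the TCP to the fingertips, in mm); z points along the fingers, y is the direction in which the jaws open and shut (so a half turn about z gives the same grasp; the last joint's range is limited). The gripper opens to 88 mm and grips with 3 to 60 N. Pads are 20 mm wide; open, the fingers measure 115 mm over their backs; the gripper's body (75 mm by 178 mm) begins 61 mm behind the grasp point.
Start: joints at [-1.319, 0.423, 1.63, -0, 1.089, -0.019], TCP at [167.208, -602.202, 302.675] pointing down, gripper open.
Joint ranges: [-3, 3], [-0.9, 2.11], [0.09, 2.58], [-1.31, 4.45], [0.11, 2.69], [-2.54, 2.54]. Speed limits (rad/s): [2.39, 2.39, 3.01, 3.14, 3.14, 3.14].

## Interface

Orientations are given as a unit quaternion [x, y, z, w].
In Python, from station import env, set_gripper, viewer, workorder gives the robot as it stands. Calls block until the motion is done:
- env.reach(position, orientation): joint-space move of the TCP to a pose.
- env.move_l(position, rot=None, rate=150, f_stop=None): straight line of the TCP; rot=None keeps the orientation; rate is the mean speed in mm/s. With f_stop (N) it stops when the force on the tool has changed by that much, and returns True; else False.
- env.move_joints(angles): joint-space move.
- set_gripper(opening): finger opening in mm; the grip force is fixed at half the most; returns when the fingers have stopped.
- env.hold(seconds).
- env.ik(position, orientation): joint angles nearest the present ones, or None.
- env.read_state(): the state.
- viewer.camera(name): name is "side" or "top"; returns the picture (400x640x3 uint8, blue, green, red); there is no depth.
- viewer.camera_params(name): a dict with "fx", "fy", "cx", "cy" (pixels), "pose" (4x4, takes a point from camera to world coordinates). Camera axes: x right, y up, looking along -z (the intrinsics and any distortion apply to the point x, -y, -z); pixel columns grow to the right and rows downward; lengths in mm; the calibration is good to about 2 mm. A picture is of the moment at which its call begins. camera_params takes no time and is no camera call.
A pose or a line that the arm cannot do raises env.IKError and nothing moves.
- workorder.sign_off(): hands the job in, once; it reports no verdict.
The state is a dict: "time_s": time; "qpos": joint angles; "dq": joint speeds; "tau": joint torques, N m; "tool_pos": TCP position; "orientation": TCP orientation; "force": force on the tool from outside, world axes, zero at the start; "wrist_torque": the same for the moment, N m; "width": finger opening in mm.
Only numpy, scipy, OpenCV 4.12 (cv2) and the standard library are available. Lean on these libraries where they do the work, as an engineer would, in place of code of your own. Each camera call takes 0.05 s, during which the arm holds its last target.

## Working session

There is one attempt and no reset: what is moved stays moved. The work goes in short steps, each a Python script; the robot and the scene stay as the last script left them, time stands still between calls to the robot, and variables do not carry over. Pictures are saved under pics/ and viewed, and the job is handed in when it is done.

```bash
ls; mkdir -p pics; python3 - <<'E'
from station import env, set_gripper, viewer, workorder
import cv2,numpy as np
for n in("top","side"):
    im=viewer.camera(n); cv2.imwrite(f"pics/{n}0.png",im); p=viewer.camera_params(n)
    print(n,{k:(np.round(v,3).tolist() if k=="pose" else v) for k,v in p.items()})
print(env.read_state())
E
```

```text
pics
top {'fx': 382.55580327585466, 'fy': 382.55580327585466, 'cx': 321.23423678068764, 'cy': 196.32315912973888, 'pose': [[-0.021, 0.991, -0.134, 406.467], [-1.0, -0.024, -0.019, 3.61], [-0.022, 0.133, 0.991, 1083.89], [0.0, 0.0, 0.0, 1.0]]}
side {'fx': 437.55467823254264, 'fy': 437.55467823254264, 'cx': 318.96629256661083, 'cy': 199.1384496253565, 'pose': [[-0.42, -0.8, 0.428, 965.444], [0.907, -0.366, 0.206, 196.173], [-0.008, 0.474, 0.88, 961.283], [0.0, 0.0, 0.0, 1.0]]}
{'time_s': 0.1, 'qpos': array([-1.31899703e+00,  4.23757128e-01,  1.63058119e+00, -1.53775572e-05,
        1.08861995e+00, -1.89904165e-02]), 'dq': array([ 0.00088256, -0.00132463, -0.00130321,  0.00102593,  0.00245583,
        0.00149577]), 'tau': array([ 4.11170413e-04, -5.45609701e+01, -2.74325198e+01,  6.45685382e-02,
        1.88059226e-02, -2.52326544e-05]), 'tool_pos': array([ 167.11479529, -601.84598682,  301.99664198]), 'orientation': array([ 9.90847397e-01,  1.34985073e-01, -8.60663373e-05, -6.77397874e-04]), 'force': array([-0.73724994, -0.28266384,  0.07709574]), 'wrist_torque': array([ 0.02813526,  0.0655848 , -0.03194645]), 'width': 87.95662697565741}
```

View pics/top0.png

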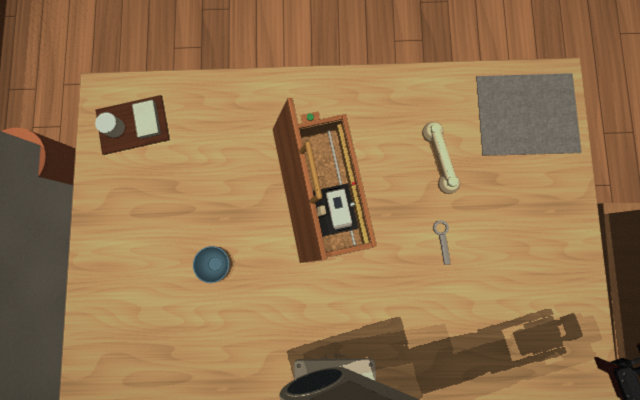

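View pics/side0.png

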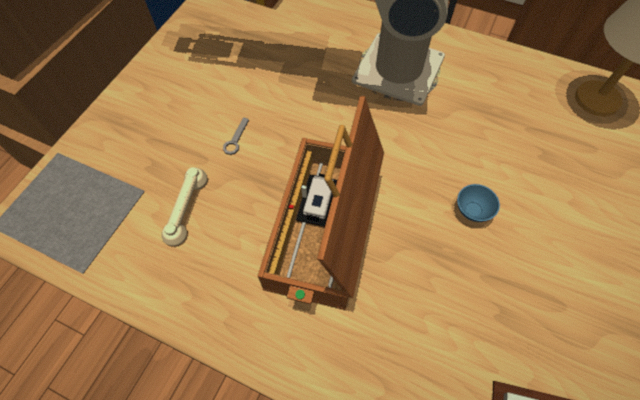

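```bash
python3 - <<'E'
import cv2
a=cv2.imread("pics/top0.png")[90:270,260:390]; b=cv2.imread("pics/side0.png")[90:310,240:400]
cv2.imwrite("pics/topz.png",cv2.resize(a,None,fx=3.3,fy=3.3,interpolation=cv2.INTER_CUBIC))
cv2.imwrite("pics/sidez.png",cv2.resize(b,None,fx=2.7,fy=2.7,interpolation=cv2.INTER_CUBIC))
E
```

```text
(no output)
```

View pics/topz.png

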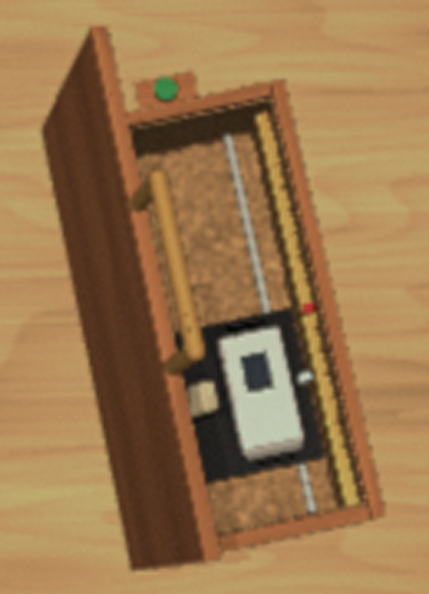

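View pics/sidez.png

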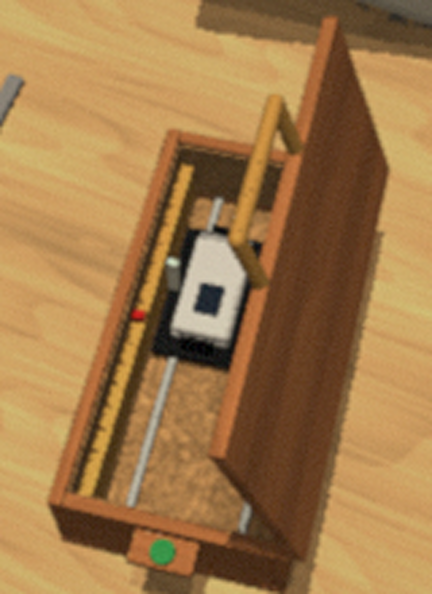

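```bash
cat > h.py <<'E'
from station import env, set_gripper, viewer, workorder
import cv2,numpy as np
from scipy.spatial.transform import Rotation as R
from scipy.optimize import least_squares
def ray(n,u,v):
    p=viewer.camera_params(n);T=np.array(p["pose"])
    d=T[:3,:3]@np.array([(u-p["cx"])/p["fx"],-(v-p["cy"])/p["fy"],-1.]);return T[:3,3],d
def onz(n,u,v,z):
    o,d=ray(n,u,v);return o+d*(z-o[2])/d[2]
def tri(a,b):
    (o1,d1),(o2,d2)=ray("top",*a),ray("side",*b)
    s=np.linalg.lstsq(np.c_[d1,-d2],o2-o1,rcond=None)[0]
    p,q=o1+s[0]*d1,o2+s[1]*d2;return (p+q)/2,np.linalg.norm(p-q)
def blob(n,im,lo,hi,box):
    u0,u1,v0,v1=box
    m=cv2.inRange(cv2.cvtColor(im,cv2.COLOR_BGR2HSV)[v0:v1,u0:u1],np.array(lo),np.array(hi))
    k,l,s,c=cv2.connectedComponentsWithStats(m)
    if k<2:return None
    i=1+np.argmax(s[1:,4]);return c[i]+[u0,v0],s[i,4]
E
python3 - <<'E'
from h import *
np.set_printoptions(precision=1,suppress=True)
T=cv2.imread("pics/top0.png");S=cv2.imread("pics/side0.png")
zt=lambda u,v:(260+u/3.3-.35,90+v/3.3-.35); zs=lambda u,v:(240+u/2.7-.3,90+v/2.7-.3)
for nm,lo,hi in(("green",(50,100,40),(80,255,255)),("red",(0,190,120),(5,255,255))):
    a=blob("top",T,lo,hi,(270,390,90,270));b=blob("side",S,lo,hi,(240,400,90,310));print(nm,a,b)
    if a and b:print(tri(a[0],b[0]),onz("top",*a[0],95 if nm=="green" else 74),onz("side",*b[0],95 if nm=="green" else 74))
for nm,a,b,z in(("front stud corner",zt(287,80),zs(52,500),100),("front far corner",zt(383,514),zs(173,130),100),
  ("bar stud end",zt(158,172),zs(238,240),0),("bar other",zt(197,355),zs(275,97),0),
  ("pointer",zt(306,377),zs(174,262),76)):
    print(nm,*tri(a,b), onz("top",*a,z),onz("side",*b,z))
print("grip top at z~87",onz("top",*zt(207,397),80))
E
```

```text
green (array([309.5, 116.5]), np.int32(32)) (array([299.6, 294. ]), np.int32(62))
(array([757.4,  49.5,  93.8]), np.float64(0.9758453377218923)) [756.8  49.9  95. ] [757.8  49.2  95. ]
red (array([353.5, 183. ]), np.int32(2)) (array([290.5, 206. ]), np.int32(12))
(array([576.7, -63.8,  71.8]), np.float64(0.08960465890487064)) [576.3 -63.6  74. ] [577.7 -63.2  74. ]
front stud corner [758.7 -46.7  98.1] 6.428404421641166 [759.3 -49.6 100. ] [758.2 -43.1 100. ]
front far corner [ 409.2 -111.6   98.8] 3.2062663774212568 [ 409.7 -113.   100. ] [ 409.5 -109.6  100. ]
bar stud end [619.1  44.9 333. ] 2.7556147345824575 [714.1  61.4   0. ] [434.8 -33.2   0. ]
bar other [506.1  22.3 331. ] 0.3624664108554588 [550.1  30.3   0. ] [264.9 -68.7   0. ]
pointer [519.8 -57.7  74.9] 2.213162907859797 [520.1 -58.6  76. ] [520.  -56.3  76. ]
grip top at z~87 [505.4  21.   80. ]
```

```bash
cat > fit.py <<'E'
from h import *
np.set_printoptions(precision=2,suppress=True)
zt=lambda u,v:(260+u/3.3-.35,90+v/3.3-.35); zs=lambda u,v:(240+u/2.7-.3,90+v/2.7-.3)
def proj(n,P):
    p=viewer.camera_params(n);T=np.array(p["pose"]);c=T[:3,:3].T@(P-T[:3,3])
    return np.array([p["cx"]+p["fx"]*c[0]/-c[2],p["cy"]-p["fy"]*c[1]/-c[2]])
E
python3 - <<'E'
from fit import *
obs=[("top",zt(287,80),0),("side",zs(52,500),0),("top",zt(383,514),1),("side",zs(173,130),1),
("top",zt(158,172),2),("side",zs(238,240),2),("top",zt(197,355),3),("side",zs(275,97),3),
("top",zt(306,377),4),("side",zs(174,262),4),("top",zt(214,560),5),("side",zs(303,557),6)]
def W(q,P):
    x,y,a=q[:3];c,s=np.cos(a),np.sin(a);P=np.array(P,float);return np.array([x+c*P[0]-s*P[1],y+s*P[0]+c*P[1],P[2]])
def mod(q):
    th=q[3];b=95-240*np.cos(th)+6*np.sin(th);z=100+240*np.sin(th)+6*np.cos(th)
    return [(-95,-180,100),(-95,180,100),(b,-55,z),(b,55,z),(-65,q[4],76),(95,180,100),(95,-180,100)]
def res(q):
    M=mod(q);return np.concatenate([proj(n,W(q,M[i]))-uv for n,uv,i in obs])
f=least_squares(res,[585,10,1.75,1.2,30],loss="soft_l1")
print(f.x);print(res(f.x).reshape(-1,2))
q=f.x
for nm,P in(("green",(757.4,49.5)),("red",(577,-63.5)),("ptr",(520,-57.5))):
    d=np.array(P)-q[:2];c,s=np.cos(q[2]),np.sin(q[2]);print(nm,c*d[0]+s*d[1],-s*d[0]+c*d[1])
E
```

```text
[564.62  15.79   1.77   1.22  58.18]
[[ -2.96  -0.11]
 [  0.18   0.99]
 [  0.03   1.09]
 [ -0.77  -1.25]
 [ -0.17   2.96]
 [ -0.14  -0.39]
 [ -0.2   -0.22]
 [ -0.23   1.67]
 [  0.29  -0.15]
 [ -1.29  -0.34]
 [-21.69   3.67]
 [ -1.66   0.97]]
green -5.0749511228144115 -195.640868158576
red -80.16849338418889 3.542765482943743
ptr -63.014984455953474 58.230580683854335
```

```bash
cat >> fit.py <<'E'
def W(q,P):
    x,y,a=q[:3];c,s=np.cos(a),np.sin(a);P=np.array(P,float);return np.array([x+c*P[0]-s*P[1],y+s*P[0]+c*P[1],P[2]])
def inv(q,P):
    d=np.array(P)[:2]-q[:2];c,s=np.cos(q[2]),np.sin(q[2]);return np.array([c*d[0]+s*d[1],-s*d[0]+c*d[1]])
E
python3 - <<'E'
from fit import *
obs=[("top",zt(287,80),0),("side",zs(52,500),0),("top",zt(383,514),1),("side",zs(173,130),1),
("top",zt(158,172),2),("side",zs(238,240),2),("top",zt(197,355),3),("side",zs(275,97),3),
("top",zt(306,377),4),("side",zs(174,262),4),("side",zs(303,557),6)]
def mod(q):
    th=q[3];b=95-240*np.cos(th)+6*np.sin(th);z=100+240*np.sin(th)+6*np.cos(th)
    return [(-95,-180,100),(-95,180,100),(b,-55,z),(b,55,z),(-65,q[4],76),(95,180,100),(95,-180,100)]
def res(q):
    M=mod(q);return np.concatenate([proj(n,W(q,M[i]))-uv for n,uv,i in obs])
f=least_squares(res,[585,10,1.75,1.2,30],loss="soft_l1")
q=f.x
print(f.x);print(res(f.x).reshape(-1,2))
for nm,P in(("green",(757.4,49.5)),("red",(577,-63.5)),("ptr",(520,-57.5))): print(nm,inv(q,P))
# overlay
for n in("top","side"):
    im=cv2.imread(f"pics/{n}0.png");K=4
    b=(260,390,90,270) if n=="top" else (240,400,90,235)
    b=(260,400,90,240) if n=="top" else (240,400,90,240)
    if n=="top": b=(265,395,95,245)
    b=(265,390,95,260) if n=="top" else (240,400,110,310)
    K=3.6 if n=="top" else 3
    z=cv2.resize(im[b[2]:b[3],b[0]:b[1]],None,fx=K,fy=K,interpolation=cv2.INTER_CUBIC)
    M=mod(q)
    yg=M[4][1]
    segs=[((-95,-180,100),(-95,180,100)),((-83,-168,100),(-83,168,100)),((-95,-180,100),(95,-180,100)),((-95,180,100),(95,180,100)),(M[2],M[3]),((-38-15,yg,80),(-38,yg,58))]
    for s in segs:
        p=[tuple(int(round(x)) for x in ((proj(n,W(q,P))-[b[0],b[2]]+.5)*K-.5)) for P in s];cv2.line(z,*p,(255,255,0),1)
    cv2.imwrite(f"pics/ov_{n}.png",z)
E
```

```text
[564.2   16.31   1.77   1.22  57.78]
[[-3.    0.08]
 [ 0.36  0.78]
 [-0.3   1.37]
 [-0.33 -1.34]
 [-0.08  3.1 ]
 [-0.17 -0.48]
 [-0.22 -0.07]
 [-0.15  1.64]
 [ 0.03 -0.08]
 [-0.99 -0.29]
 [-1.54  0.94]]
green [  -5.27 -195.96]
red [-80.77   3.07]
ptr [-63.73  57.8 ]
```

View pics/ov_top.png

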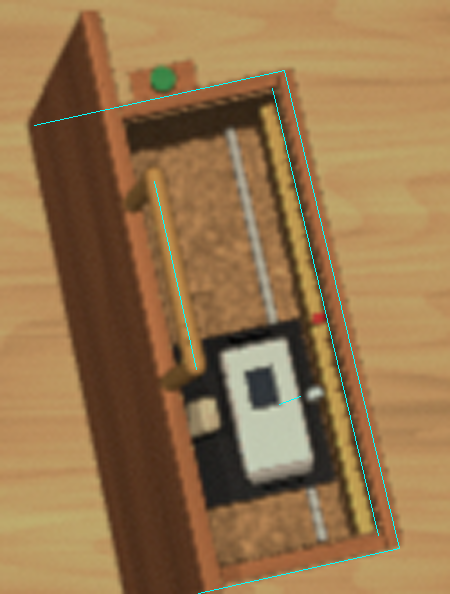

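View pics/ov_side.png

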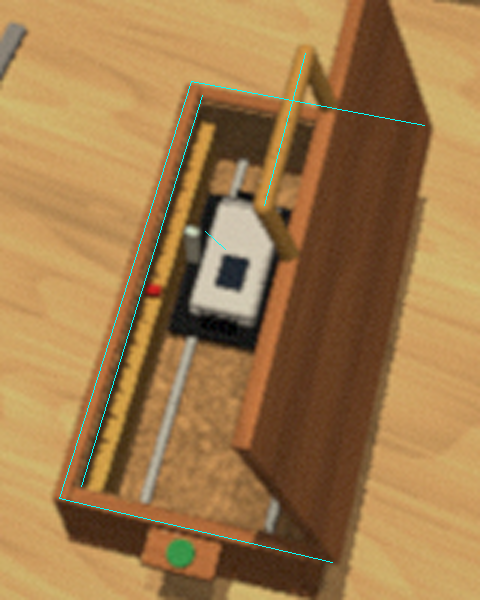

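```bash
python3 - <<'E'
from fit import *
def slope(n,pts,z):
    P=np.array([onz(n,*p,z)[:2] for p in pts]); d=P[-1]-P[0]; 
    vx,vy,x0,y0=cv2.fitLine(P.astype(np.float32),cv2.DIST_HUBER,0,.1,.01).ravel(); return np.degrees(np.arctan2(vy,vx))%180,len(P),P.min(0),P.max(0)
for n in("top","side"):
    im=cv2.imread(f"pics/{n}0.png");hsv=cv2.cvtColor(im,cv2.COLOR_BGR2HSV)
    b=(325,362,125,180) if n=="top" else (287,312,220,276)
    m=cv2.inRange(hsv[b[2]:b[3],b[0]:b[1]],(0,0,110),(180,70,255))
    ys,xs=np.nonzero(m);print(n,"rail",slope(n,np.c_[xs+b[0],ys+b[2]],30))
    # brass ledge: yellow
    b=(330,375,118,250) if n=="top" else (260,318,140,285)
    m=cv2.inRange(hsv[b[2]:b[3],b[0]:b[1]],(18,120,100),(30,255,255))
    k,l,s,c=cv2.connectedComponentsWithStats(m);print(s[1:,4][:12])
    ys,xs=np.nonzero(m);print(n,"ledge",slope(n,np.c_[xs+b[0],ys+b[2]],72))
    cv2.imwrite(f"pics/m_{n}.png",cv2.resize(m,None,fx=3,fy=3))
E
```

```text
top rail (np.float32(10.871424), 123, array([596.03, -29.39]), array([735.44,   1.2 ]))
[  4 260   2   2   6   1   4  15  12   3   7   1]Traceback (most recent call last):
  File "<stdin>", line 14, in <module>
  File "<stdin>", line 3, in slope
  File "h.py", line 9, in onz
    o,d=ray(n,u,v);return o+d*(z-o[2])/d[2]
        ~~~^^^^^^^
  File "h.py", line 6, in ray
    p=viewer.camera_params(n);T=np.array(p["pose"])
ValueError: time passes only in moves, steps and waits
```

```bash
sed -i 's/viewer.camera_params(n)/CP(n)/' h.py fit.py; sed -i '4a import functools\n@functools.cache\ndef CP(n): return viewer.camera_params(n)' h.py
python3 - <<'E'
from fit import *
def slope(n,pts,z):
    P=np.array([onz(n,*p,z)[:2] for p in pts])
    vx,vy,x0,y0=cv2.fitLine(P.astype(np.float32),cv2.DIST_HUBER,0,.1,.01).ravel(); return np.degrees(np.arctan2(vy,vx))%180,len(P),P.min(0),P.max(0),P.mean(0)
for n in("top","side"):
    im=cv2.imread(f"pics/{n}0.png");hsv=cv2.cvtColor(im,cv2.COLOR_BGR2HSV)
    b=(325,362,125,180) if n=="top" else (287,312,220,276)
    m=cv2.inRange(hsv[b[2]:b[3],b[0]:b[1]],(0,0,110),(180,70,255))
    ys,xs=np.nonzero(m);print(n,"rail",slope(n,np.c_[xs+b[0],ys+b[2]],30))
    b=(330,375,118,250) if n=="top" else (260,318,140,285)
    m=cv2.inRange(hsv[b[2]:b[3],b[0]:b[1]],(18,150,120),(30,255,255))
    k,l,s,c=cv2.connectedComponentsWithStats(m);i=1+np.argmax(s[1:,4]);m=np.uint8(l==i)*255
    ys,xs=np.nonzero(m);print(n,"ledge",slope(n,np.c_[xs+b[0],ys+b[2]],72))
    cv2.imwrite(f"pics/m_{n}.png",cv2.resize(m,None,fx=3,fy=3))
E
```

```text
top rail (np.float32(10.871424), 123, array([596.03, -29.39]), array([735.44,   1.2 ]), array([664.7, -14.1]))
top ledge (np.float32(13.920956), 57, array([684.57, -44.18]), array([738.41, -26.41]), array([714.5 , -35.16]))
side rail (np.float32(10.929066), 175, array([583.21, -31.26]), array([715.6 ,   0.08]), array([651.77, -15.65]))
side ledge (np.float32(10.640516), 340, array([583.68, -64.32]), array([736.21, -24.89]), array([664.88, -43.26]))
```

```bash
python3 -c "
import cv2,numpy as np
a=cv2.imread('pics/m_top.png');b=cv2.imread('pics/m_side.png');h=max(a.shape[0],b.shape[0])
p=lambda i:cv2.copyMakeBorder(i,0,h-i.shape[0],0,20,0,value=(90,)*3)
cv2.imwrite('pics/mm.png',np.hstack([p(a),p(b)]))"
```

```text
(no output)
```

View pics/mm.png

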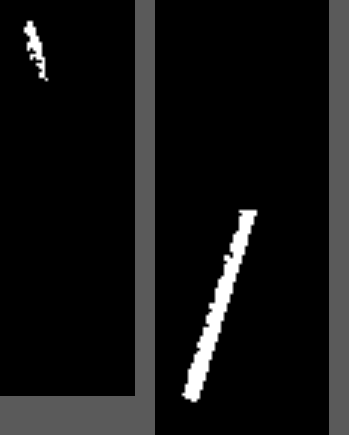

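```bash
cat >> fit.py <<'E'
Q=np.array([565.,16.,np.radians(100.8)])
EX=np.array([np.cos(Q[2]),np.sin(Q[2]),0]);EY=np.array([-EX[1],EX[0],0]);EZ=np.array([0,0,1.])
def ori(zx,flip):  # zx lean angle for grip; tool y along +-dock y
    z=np.sin(zx)*EX-np.cos(zx)*EZ; y=flip*EY; x=np.cross(y,z); return R.from_matrix(np.c_[x,y,z]).as_quat()
def ori_lid(flip):
    z=-EZ;y=flip*EX;x=np.cross(y,z);return R.from_matrix(np.c_[x,y,z]).as_quat()
LEAN=np.radians(35); UP=-np.sin(LEAN)*EX+np.cos(LEAN)*EZ
def grip_tcp(y,s): # s: grasp point along grip axis from grip centre
    return W(Q,(38,y,58))+UP*(s+61)
def bar(th): return W(Q,(95-240*np.cos(th)+6*np.sin(th),0,100+240*np.sin(th)+6*np.cos(th)))
E
python3 - <<'E'
from fit import *
T=cv2.imread("pics/top0.png")
hsv=cv2.cvtColor(T,cv2.COLOR_BGR2HSV);print(hsv[207:215,316:326].tolist()[3])
b=blob("top",T,(10,40,120),(25,130,255),(316,326,202,219));print(b)
for z in(80,87):print(inv(Q,onz("top",*b[0],z)))
print("corners",[inv(Q,p) for p in((759,-48),(409.5,-111.5))])
for f in(1,-1):
    for y in(58,-10):
        for s in(8,160):print(f,y,s,env.ik(grip_tcp(y,s),ori(LEAN,f)))
    for th in(1.22,.6,0):print("lid",f,th,env.ik(bar(th)+[0,0,61],ori_lid(f)))
E
```

```text
[[12, 146, 133], [17, 87, 111], [20, 86, 140], [19, 86, 142], [20, 83, 157], [21, 81, 190], [19, 85, 190], [19, 84, 185], [19, 86, 177], [19, 89, 144]]
(array([321.04, 210.35]), np.int32(68))
[19.77 57.86]
[19.75 58.56]
corners [array([ -99.22, -178.57]), array([-96.1 , 176.64])]
1 58 8 [-0.25  0.67  1.9   0.67  0.98  2.2 ]
1 58 160 [-0.39  0.51  1.78  0.53  1.26  2.3 ]
1 -10 8 [-0.21  0.73  1.75  0.66  1.03  2.29]
1 -10 160 [-0.33  0.58  1.64  0.54  1.3   2.37]
lid 1 1.22 [ 0.04  0.24  1.68 -0.    1.22 -1.72]
lid 1 0.6 [-0.16  0.37  1.71 -0.    1.06 -1.92]
lid 1 0 [-0.23  0.57  1.75 -0.    0.82 -1.99]
-1 58 8 [-0.25  0.67  1.9   0.67  0.98 -0.94]
-1 58 160 [-0.39  0.51  1.78  0.53  1.26 -0.85]
-1 -10 8 [-0.21  0.73  1.75  0.66  1.03 -0.85]
-1 -10 160 [-0.33  0.58  1.64  0.54  1.3  -0.77]
lid -1 1.22 [ 0.04  0.24  1.68 -0.    1.22  1.42]
lid -1 0.6 [-0.16  0.37  1.71 -0.    1.06  1.22]
lid -1 0 [-0.23  0.57  1.75 -0.    0.82  1.15]
```

```bash
python3 - <<'E'
from fit import *
o=ori(LEAN,-1)
env.reach(grip_tcp(58,160),o); set_gripper(56)
env.move_l(grip_tcp(58,60),rate=120)
s=env.read_state();print(s["time_s"],s["force"],s["tool_pos"]-grip_tcp(58,60))
for n in("top","side"):cv2.imwrite(f"pics/{n}1.png",cv2.resize(viewer.camera(n)[60:330,200:440],None,fx=2.2,fy=2.2,interpolation=cv2.INTER_CUBIC))
E
```

```text
4.1 [0.46 0.61 0.03] [ 0.47 -0.3   0.4 ]
```

View pics/top1.png

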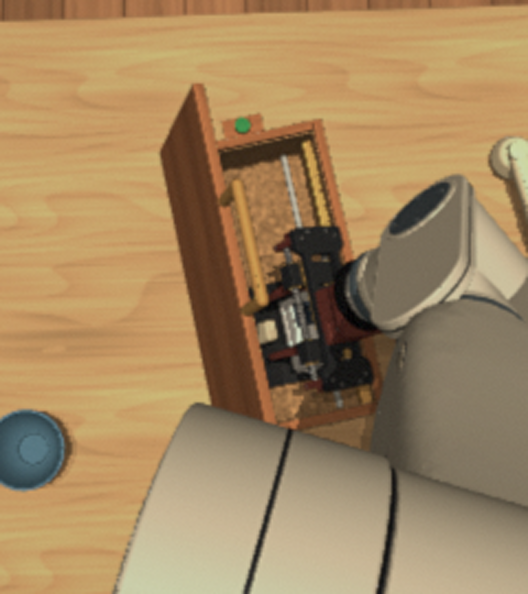

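View pics/side1.png

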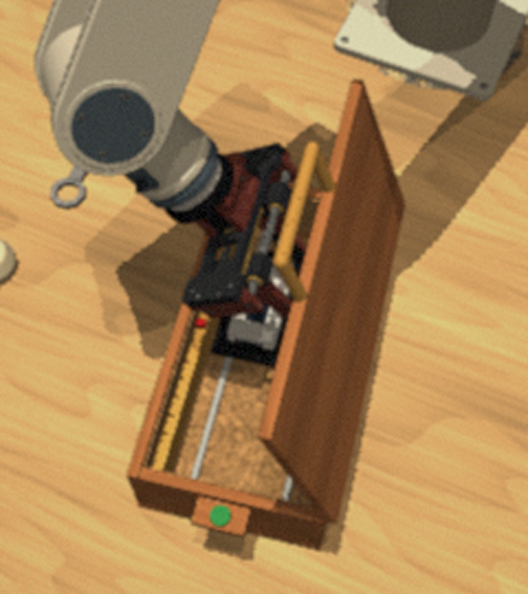

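```bash
python3 - <<'E'
from fit import *
r=env.move_l(grip_tcp(58,8),rate=60,f_stop=8)
s=env.read_state();print(r,s["force"],s["tool_pos"]-grip_tcp(58,8))
set_gripper(0);s=env.read_state();print(s["time_s"],s["width"],s["force"]@EY, inv(Q,s["tool_pos"]))
f0=s["force"]
for y in(54,50,40):
    env.move_l(grip_tcp(y,8),rate=25);s=env.read_state();print(y,(s["force"]-f0)@EY,inv(Q,s["tool_pos"])[1],s["width"])
for n in("top","side"):cv2.imwrite(f"pics/{n}2.png",cv2.resize(viewer.camera(n)[60:330,200:440],None,fx=2.2,fy=2.2,interpolation=cv2.INTER_CUBIC))
E
```

```text
False [ 0.53 -0.85  0.04] [ 0.25 -0.14  0.18]
5.8167 23.764602025354936 -0.40024061990748594 [-1.64 57.98]
54 -0.28319740074554783 53.6747739470593 23.73450714087093
50 1.3709629715807887 49.956768834410404 23.910265300391927
40 2.1394953871573246 39.95155503231451 24.240405010226272
```

View pics/side2.png

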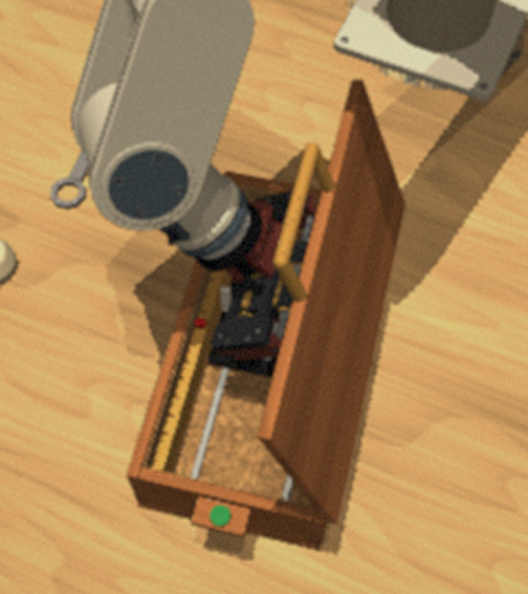

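View pics/top2.png

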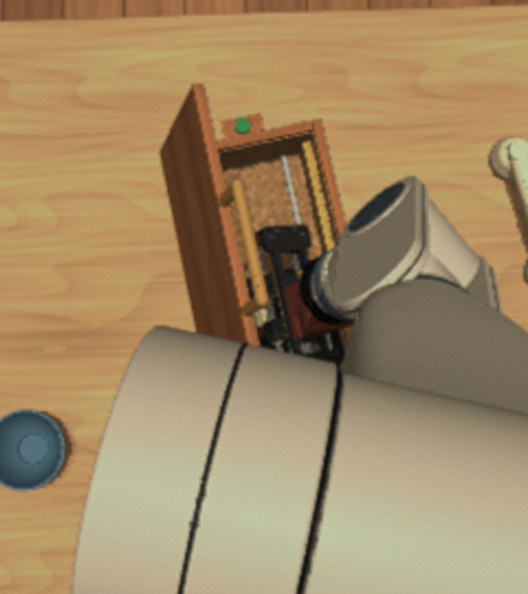

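```bash
python3 - <<'E'
from fit import *
env.move_l(grip_tcp(-23,8),rate=30);s=env.read_state();print(s["time_s"],s["force"]@EY,inv(Q,s["tool_pos"])[1],s["width"])
env.hold(.2)
im=viewer.camera("side");cv2.imwrite("pics/side3f.png",im);cv2.imwrite(f"pics/side3.png",cv2.resize(im[150:280,240:380],None,fx=4,fy=4,interpolation=cv2.INTER_CUBIC))
E
```

```text
9.3333 3.278091798950092 -22.65052099589001 24.040342242788082
```

View pics/side3.png

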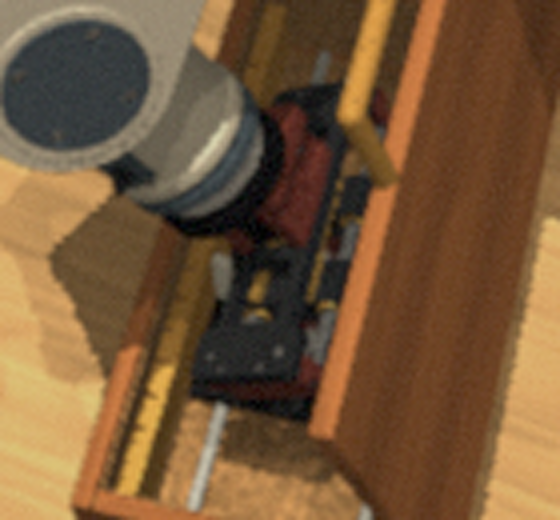

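```bash
python3 - <<'E'
from fit import *
for v in(256,262):print(inv(Q,onz("side",240+219/4-.4,150+v/4-.4,76)))
print("orig ptr",inv(Q,onz("side",*zs(174,262),76)),"red",inv(Q,onz("side",290.5,206,74)))
E
```

```text
[-66.   -15.19]
[-64.99 -18.83]
orig ptr [-62.59  57.74] red [-80.14   2.32]
```

```bash
python3 - <<'E'
from fit import *
for y in(-12,2):
    env.move_l(grip_tcp(y,8),rate=25);s=env.read_state();print(s["time_s"],s["force"]@EY,inv(Q,s["tool_pos"])[1],s["width"])
env.hold(.2);print(inv(Q,env.read_state()["tool_pos"]))
set_gripper(56)
env.move_l(grip_tcp(2,70),rate=120)
env.move_l(grip_tcp(2,150)-120*EX+40*EZ,rate=200)
print(env.read_state()["time_s"])
for n in("top","side"):
    im=viewer.camera(n);cv2.imwrite(f"pics/{n}4f.png",im)
    b=(270,390,90,270) if n=="top" else (240,400,90,310);K=3.3 if n=="top" else 2.7
    cv2.imwrite(f"pics/{n}4.png",cv2.resize(im[b[2]:b[3],b[0]:b[1]],None,fx=K,fy=K,interpolation=cv2.INTER_CUBIC))
E
```

```text
10.175 0.8849314101702227 -11.909105926741697 23.67083466822555
10.8833 -0.8929236826849593 2.239842144156843 24.24708269725763
[-1.55  2.23]
13.5667
```

View pics/top4.png

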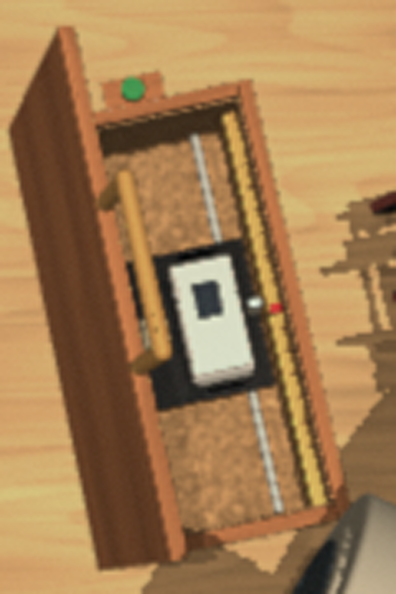

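View pics/side4.png

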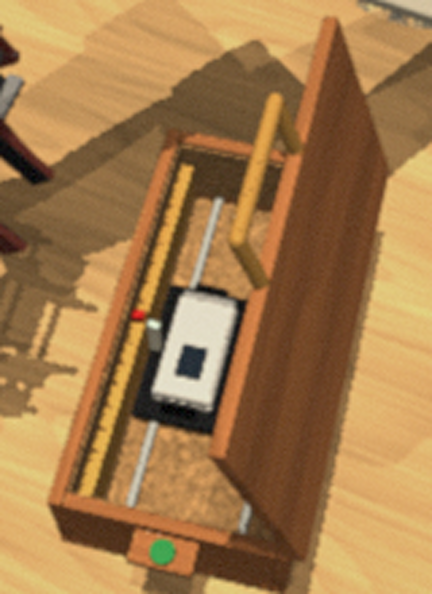

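```bash
cat > meas.py <<'E'
from fit import *
def wc(im,n,guess,kind,z,r=4):
    u,v=int(round(guess[0])),int(round(guess[1]));p=im[v-r:v+r+1,u-r:u+r+1].astype(float)
    w=(p[...,2]-p[...,:2].max(-1)) if kind=="red" else p.min(-1)
    if kind=="red": w=np.clip(w-90,0,None)
    else: w=np.clip(w-0.6*w.max(),0,None)
    Y,X=np.mgrid[v-r:v+r+1,u-r:u+r+1];c=((w*X).sum()/w.sum(),(w*Y).sum()/w.sum());return c,inv(Q,onz(n,*c,z))
E
python3 - <<'E'
from meas import *
a,b=(cv2.imread(f"pics/{n}4f.png") for n in("top","side"))
print(wc(a,"top",(270+277/3.3,90+309/3.3),"red",74),wc(b,"side",(240+138/2.7,90+315/2.7),"red",74))
print(wc(a,"top",(270+256/3.3,90+302/3.3),"w",76,3))
print(wc(b,"side",(240+154/2.7,90+325/2.7),"w",76,2))
p=b[200:226,284:306].min(-1);print(p)
print(b[200:215,284:296,2].astype(int)-b[200:215,284:296,1])
print(a[175:190,338:360].min(-1))
E
```

```text
((np.float64(352.9931271477663), np.float64(182.76288659793815)), array([-79.11,   2.85])) ((np.float64(290.72229299363056), np.float64(205.9936305732484)), array([-79.65,   2.46]))
((np.float64(346.7896253602305), np.float64(181.3544668587896)), array([-63.6 ,  -4.07]))
((np.float64(296.5166723960123), np.float64(209.78343073221038)), array([-63.82,  -4.7 ]))
[[ 67  67  60  57  49  32  33  35  64  69  80  79  58  35  34  32  27  32
   31  34  20  44]
 [ 63  68  53  57  56  33  34  38  57  72  81  81  57  29  23  30  33  26
   25  19  26  58]
 [ 68  59  54  55  45  30  36  53  62  73  76  64  48  26  25  34  32  31
   22  21  24  86]
 [ 68  60  65  63  40  29  38  63  75  73  79  63  28  30  35  38  35  31
   29  28  42 124]
 [ 62  53  65  55  31  25  39  60  65  73  73  59  25  28  25  33  30  34
   28  24  56 149]
 [ 61  53  58  49  33  27  33  47  49  54  52  47  22  29  29  24  31  26
   30  29  76 159]
 [ 62  59  59  41  28  27  41  40  33  35  36  22  26  25  29  32  33  25
   21  40 115 178]
 [ 51  64  58  30  26  27  28  28  33  25  30  45  44  37  35  30  24  31
   25  53 14
[... 3143 characters left out ...]
4  79  48  69  61  58  47  38
   48  58  69  71]
 [193 197 196 198 173  71  41  65  84  88  76  43  44  66  60  54  46  32
   38  60  68  70]
 [196 198 195 197 181 103  44  60  63  63  58  36  34  46  53  60  56  45
   47  71  65  69]
 [195 197 197 198 192 146  50  42  52  48  39  29  30  40  59  67  80  76
   45  54  56  69]
 [197 197 198 199 195 161  59  32  34  36  35  32  34  56  92  92  92  81
   47  51  60  70]
 [196 197 197 198 195 169  68  34  35  36  38  34  36  57  92  91  90  81
   45  43  56  69]
 [197 197 197 197 198 178  91  38  37  37  45  48  39  46  77  90  88  77
   47  42  66  64]
 [198 197 197 197 198 185 124  50  32  37  37  44  43  34  61  89  86  64
   38  44  59  57]]
```

```bash
python3 - <<'E'
from meas import *
env.move_l(grip_tcp(2,70),rate=200)
r=env.move_l(grip_tcp(2,8),rate=80,f_stop=10);print(r)
set_gripper(0);s=env.read_state();print(s["time_s"],s["width"],inv(Q,s["tool_pos"]))
env.move_l(grip_tcp(9,8),rate=12);env.hold(.2);s=env.read_state();print(s["force"]@EY,inv(Q,s["tool_pos"]))
set_gripper(50)
env.move_l(grip_tcp(9,70),rate=100)
env.move_l(grip_tcp(2,150)-120*EX+40*EZ,rate=200)
print(env.read_state()["time_s"])
a=viewer.camera("top");b=viewer.camera("side");cv2.imwrite("pics/top5f.png",a);cv2.imwrite("pics/side5f.png",b)
cv2.imwrite("pics/z5.png",np.hstack([cv2.resize(i,(380,380),interpolation=cv2.INTER_CUBIC) for i in(a[160:210,320:370],b[180:230,270:320])]))
print(wc(a,"top",(352.99,182.76),"red",74),wc(b,"side",(290.7,206),"red",74))
print(wc(a,"top",proj("top",W(Q,(-63.6,2.7,76))),"w",76,3))
print(wc(b,"side",proj("side",W(Q,(-63.8,2.7,76))),"w",76,2))
E
```

```text
False
16.325 24.14492480266403 [-1.66  1.96]
-3.0175440958577706 [-1.68  8.92]
19.7667
((np.float64(352.9931740614334), np.float64(182.76450511945393)), array([-79.11,   2.85])) ((np.float64(290.7269279393173), np.float64(206.00252844500633)), array([-79.64,   2.44]))
((np.float64(347.7266725352113), np.float64(183.48459507042253)), array([-64.79,   2.09]))
((np.float64(297.2596810933941), np.float64(207.23614274867126)), array([-63.91,   1.98]))
```

View pics/z5.png

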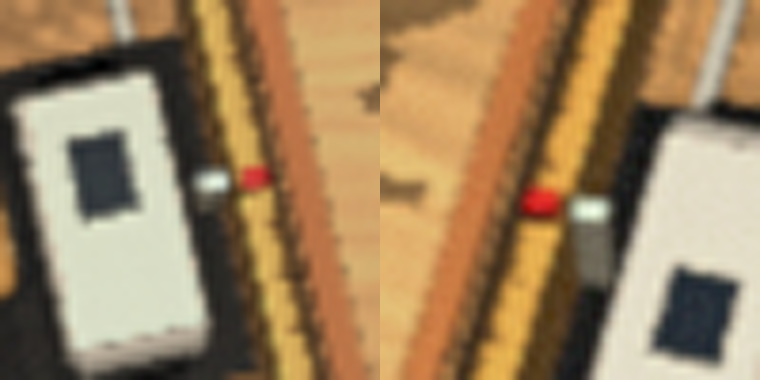

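```bash
python3 - <<'E'
from meas import *
p=env.read_state()["tool_pos"];print(p,inv(Q,(562.6,33.6)),bar(1.22))
env.move_l([p[0],p[1],430],rate=250)
set_gripper(44)
env.reach(bar(1.22)+[0,0,61+75],ori_lid(1))
s=env.read_state();print(s["time_s"],s["tool_pos"],s["qpos"],s["force"])
a=viewer.camera("top");b=viewer.camera("side")
for n,i in(("top",a),("side",b)):cv2.imwrite(f"pics/{n}6.png",cv2.resize(i[60:300,220:420],None,fx=2.4,fy=2.4,interpolation=cv2.INTER_CUBIC))
E
```

```text
[ 600.61 -182.72  270.07] [17.74 -0.94] [561.6   33.84 327.45]
21.9583 [561.68  33.52 463.3 ] [ 0.04  0.18  1.59  0.    1.37 -1.72] [ 0.66 -0.6  -0.58]
```

View pics/top6.png

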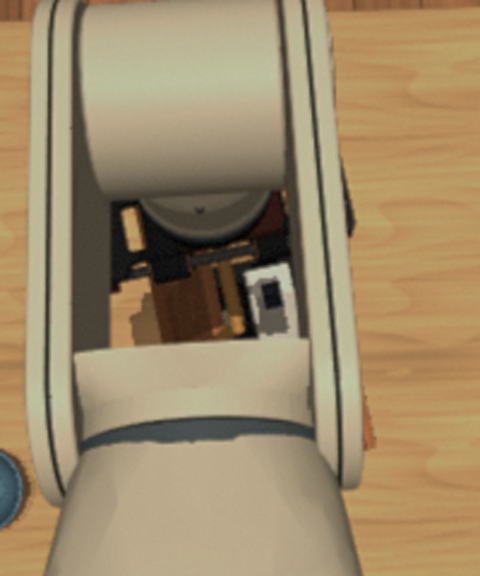

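View pics/side6.png

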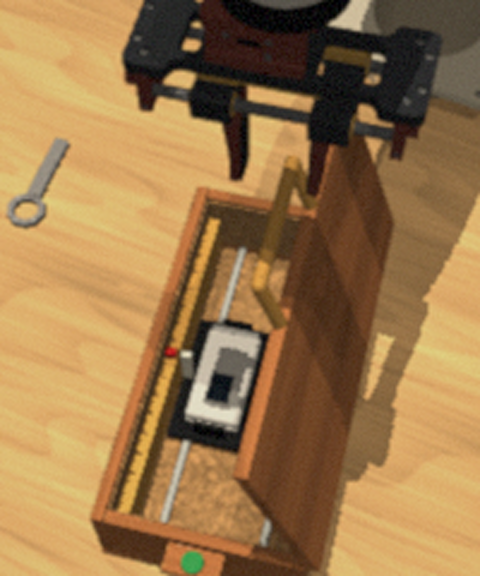

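```bash
python3 - <<'E'
from meas import *
r=env.move_l(bar(1.22)+[0,0,61],rate=60,f_stop=6);s=env.read_state();print(r,s["force"])
b=viewer.camera("side");cv2.imwrite("pics/side7.png",cv2.resize(b[60:300,220:420],None,fx=2.4,fy=2.4,interpolation=cv2.INTER_CUBIC))
if not r:
    set_gripper(0);s=env.read_state();print(s["time_s"],s["width"],s["force"])
E
```

```text
False [ 0.17 -0.14 -0.7 ]
24.125 10.9799890548848 [-0.16 -0.19  0.21]
```

View pics/side7.png

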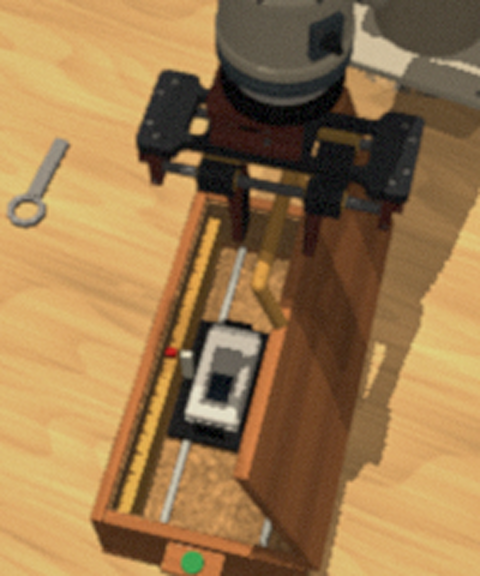

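```bash
python3 - <<'E'
from meas import *
for th in(1.14,1.06,.98,.9,.82,.74):
    r=env.move_l(bar(th)+[0,0,61],rate=45,f_stop=30);s=env.read_state();print(th,r,round(s["time_s"],2),s["width"],[round(float(s["force"]@e),1) for e in(EX,EY,EZ)])
    if r:break
b=viewer.camera("side");cv2.imwrite("pics/side8.png",cv2.resize(b[60:300,220:420],None,fx=2.4,fy=2.4,interpolation=cv2.INTER_CUBIC))
E
```

```text
1.14 False 24.7 11.383863396897508 [-3.3, 0.2, 1.4]
1.06 False 25.27 11.31427895196995 [-3.1, -1.0, 1.4]
0.98 False 25.85 11.049958944913167 [-3.7, -0.6, 1.5]
0.9 False 26.43 11.29296783837223 [-3.8, -2.4, 1.2]
0.82 False 27.0 11.006555904059974 [-3.6, -2.9, 0.6]
0.74 False 27.57 11.313633387535512 [-4.6, -4.0, 1.0]
```

View pics/side8.png

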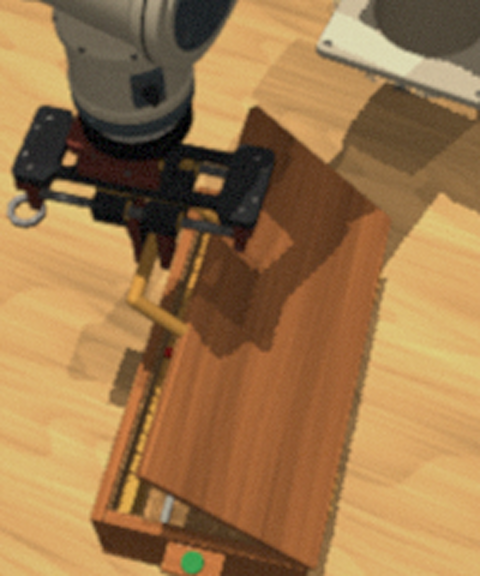

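```bash
python3 - <<'E'
from meas import *
for th in(.66,.58,.5,.42,.34,.26,.2):
    r=env.move_l(bar(th)+[0,0,61],rate=38,f_stop=25);s=env.read_state();print(th,r,round(s["time_s"],2),s["width"],[round(float(s["force"]@e),1) for e in(EX,EY,EZ)])
    if r:break
b=viewer.camera("side");cv2.imwrite("pics/side9.png",cv2.resize(b[60:300,220:420],None,fx=2.4,fy=2.4,interpolation=cv2.INTER_CUBIC))
E
```

```text
0.66 False 28.28 11.163870549170355 [-5.7, -3.3, 1.5]
0.58 False 28.94 11.364546277882265 [-6.4, -4.1, 0.9]
0.5 False 29.6 11.015682506640376 [-7.6, -3.7, 0.3]
0.42 False 30.26 11.257499761894312 [-8.5, -3.7, 1.3]
0.34 False 30.92 11.18165774506742 [-10.5, -3.9, 0.8]
0.26 False 31.57 11.258356129437898 [-11.6, -3.1, 1.1]
0.2 False 32.1 10.970122746985105 [-13.1, -2.6, -0.6]
```

View pics/side9.png

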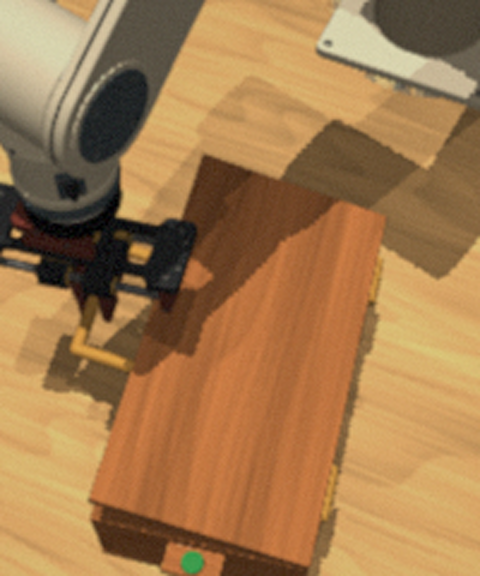

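```bash
python3 - <<'E'
from meas import *
for th,d in((.15,1.5),(.1,2),(.05,2),(.02,2),(0,2)):
    r=env.move_l(bar(th)+[0,0,61]-EX*d,rate=25,f_stop=25);s=env.read_state();print(th,r,round(s["time_s"],2),s["width"],s["tool_pos"][2],[round(float(s["force"]@e),1) for e in(EX,EY,EZ)])
    if r:break
b=viewer.camera("side");cv2.imwrite("pics/side10.png",cv2.resize(b[60:300,220:420],None,fx=2.4,fy=2.4,interpolation=cv2.INTER_CUBIC))
E
```

```text
0.15 False 32.79 11.390961503144663 202.11501577804182 [-8.6, -4.2, -1.5]
0.1 False 33.42 11.237003538939481 190.14621066913983 [-7.8, -4.4, -2.7]
0.05 False 34.06 11.215171296869764 178.21468387701805 [-8.6, -4.6, -2.4]
0.02 False 34.5 11.374485741629549 171.07322110833798 [-10.0, -4.0, -2.4]
0 False 34.84 11.15335044650818 166.2649966051942 [-10.3, -4.6, -3.5]
```

View pics/side10.png

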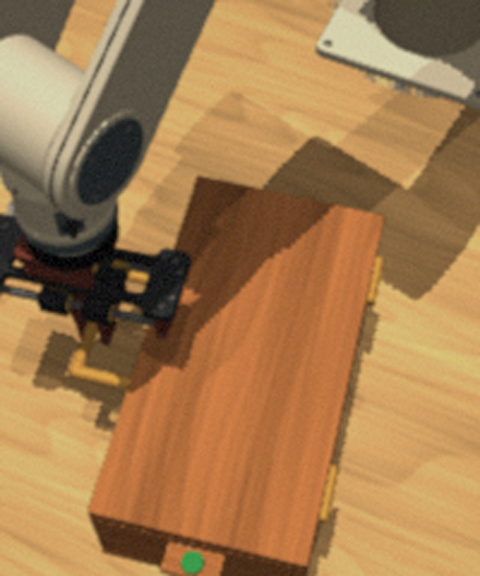

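```bash
python3 - <<'E'
from meas import *
p=env.read_state()["tool_pos"]
for k in range(1,9):
    q=bar(0)+[0,0,61-k]-EX*3
    env.move_l(q,rate=8,f_stop=25);s=env.read_state();fz=s["force"][2];print(k,round(s["time_s"],2),s["tool_pos"][2],[round(float(s["force"]@e),1) for e in(EX,EY,EZ)])
    if fz>9:break
E
```

```text
1 35.22 165.342693249626 [-5.5, -3.9, -0.3]
2 35.49 164.37576214496994 [-6.7, -4.8, -0.8]
3 35.77 163.3926235921268 [-6.4, -5.0, -1.3]
4 36.04 162.3767945175075 [-6.8, -3.9, -0.2]
5 36.32 161.3857233760075 [-6.4, -4.2, -1.0]
6 36.59 160.37169734960395 [-7.2, -3.7, -0.7]
7 36.87 159.41714035501462 [-7.0, -3.0, -1.0]
8 37.14 158.41864225863785 [-7.1, -4.0, -1.1]
```

```bash
python3 - <<'E'
from meas import *
b=viewer.camera("side");cv2.imwrite("pics/side11.png",cv2.resize(b[140:310,225:390],None,fx=3.4,fy=3.4,interpolation=cv2.INTER_CUBIC))
a=viewer.camera("top");cv2.imwrite("pics/top11.png",cv2.resize(a[60:300,220:420],None,fx=2.4,fy=2.4,interpolation=cv2.INTER_CUBIC))
E
```

```text
(no output)
```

View pics/side11.png

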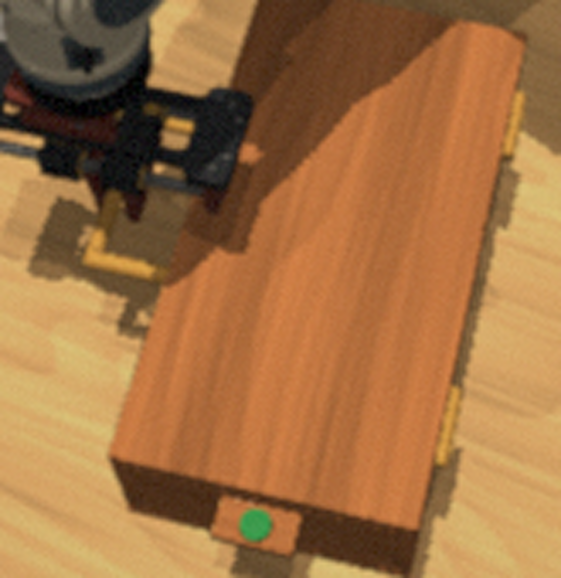

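View pics/top11.png

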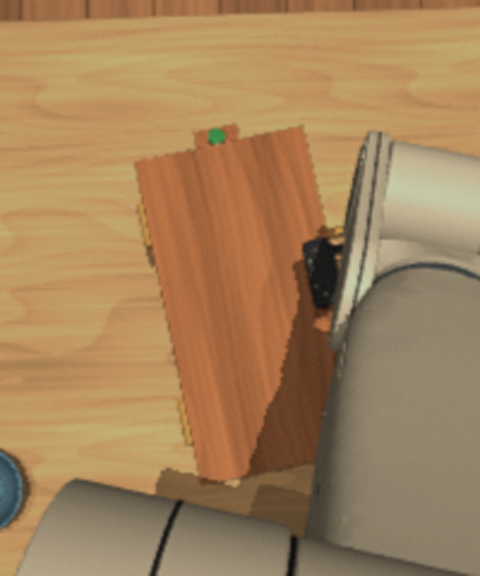

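```bash
python3 - <<'E'
from meas import *
t=lambda u,v:(220+u/2.4-.3,60+v/2.4-.3)
s=lambda u,v:(225+u/3.4-.35,140+v/3.4-.35)
for a,b in((t(303,126),s(112,455)),(t(137,163),s(418,527)),):
    P,e=tri(a,b);print(P,e,inv(Q,P))
for z in(106,112,118):print(z,inv(Q,onz("side",*s(112,455),z)),inv(Q,onz("side",*s(418,527),z)))
E
```

```text
[759.66 -45.87 110.14] 3.403708969390502 [ -97.25 -179.62]
[723.3  137.33 109.55] 2.445987674902281 [  89.52 -178.23]
106 [ -96.49 -178.21] [  90.68 -177.02]
112 [ -95.1  -179.96] [  90.76 -178.78]
118 [ -93.7  -181.71] [  90.84 -180.53]
```

```bash
python3 - <<'E'
from meas import *
n=viewer.camera("side");cv2.imwrite("pics/side12f.png",n)
n=cv2.resize(n[60:300,220:420],None,fx=2.4,fy=2.4,interpolation=cv2.INTER_CUBIC)
o=cv2.imread("pics/side10.png");o9=cv2.imread("pics/side9.png")
g=lambda i,b:cv2.cvtColor(i,cv2.COLOR_BGR2GRAY).astype(np.float32)[b[2]:b[3],b[0]:b[1]]
for b in((70,140,470,535),(60,125,350,395),(160,220,165,215)):
    t=g(n,b)
    for nm,r in(("10",o),("9",o9)):
        B=(b[0]-14,b[1]+14,b[2]-20,b[3]+20)
        m=cv2.matchTemplate(g(r,B),t,cv2.TM_CCOEFF_NORMED);_,v,_,l=cv2.minMaxLoc(m);print(b,nm,v,np.array(l)-[14,20])
p=np.hstack([o[320:540,40:160],n[320:540,40:160]]);cv2.imwrite("pics/cmp.png",cv2.resize(p,None,fx=2.5,fy=2.5))
E
```

```text
(70, 140, 470, 535) 10 0.9954027533531189 [-1 -2]
(70, 140, 470, 535) 9 0.9609482884407043 [  1 -14]
(60, 125, 350, 395) 10 0.9263315796852112 [-1 -3]
(60, 125, 350, 395) 9 0.4213371276855469 [  7 -20]
(160, 220, 165, 215) 10 0.9928059577941895 [ 0 -3]
(160, 220, 165, 215) 9 0.9269317984580994 [  4 -20]
```

View pics/cmp.png

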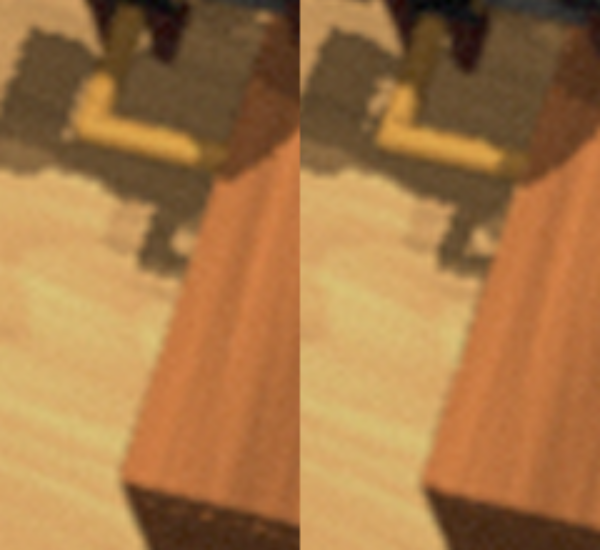

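```bash
python3 - <<'E'
from meas import *
for k in range(9,19):
    env.move_l(bar(0)+[0,0,61-k]-EX*4,rate=8,f_stop=25);s=env.read_state();fz=s["force"][2];print(k,round(s["time_s"],2),s["tool_pos"][2],[round(float(s["force"]@e),1) for e in(EX,EY,EZ)],s["width"])
    if fz>10:break
n=viewer.camera("side");cv2.imwrite("pics/side13f.png",n)
o=cv2.imread("pics/side12f.png")
g=lambda i,b:cv2.resize(cv2.cvtColor(i,cv2.COLOR_BGR2GRAY),None,fx=4,fy=4,interpolation=cv2.INTER_CUBIC).astype(np.float32)[4*b[2]:4*b[3],4*b[0]:4*b[1]]
for b in((249,278,256,283),(287,312,129,150)):
    m=cv2.matchTemplate(g(o,(b[0]-5,b[1]+5,b[2]-6,b[3]+6)),g(n,b),cv2.TM_CCOEFF_NORMED);_,v,_,l=cv2.minMaxLoc(m);print(v,(np.array(l)-[20,24])/4)
E
```

```text
9 37.62 157.38617868816567 [-3.2, -5.0, -0.3] 11.189895210287286
10 37.89 156.53039843189154 [-2.9, -5.2, -0.6] 11.451110821317883
11 38.17 155.70307743145992 [-2.5, -4.7, 1.7] 11.069989740761969
12 38.44 154.84234465926536 [-2.9, -5.6, 2.5] 11.396050180666059
13 38.72 153.97430321183148 [-2.3, -4.6, 3.6] 11.101542118250386
14 38.99 153.05884565232734 [-1.4, -5.4, 4.7] 11.182971915789569
15 39.27 152.16705683904982 [-1.7, -4.3, 4.6] 11.166659126956972
16 39.54 151.28342549438617 [-1.8, -3.3, 5.9] 11.052539939745571
17 39.82 150.36148119989534 [-0.7, -3.6, 6.3] 11.322499447981526
18 40.09 149.4471562845747 [-1.5, -3.4, 7.3] 11.408606394566519
0.995955228805542 [-0.5 -1. ]
0.992317259311676 [ 0.  -1.5]
```

```bash
python3 - <<'E'
import cv2
n=cv2.imread("pics/side13f.png");cv2.imwrite("pics/side13.png",cv2.resize(n[180:310,235:375],None,fx=4.5,fy=4.5,interpolation=cv2.INTER_CUBIC))
E
```

```text
(no output)
```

View pics/side13.png

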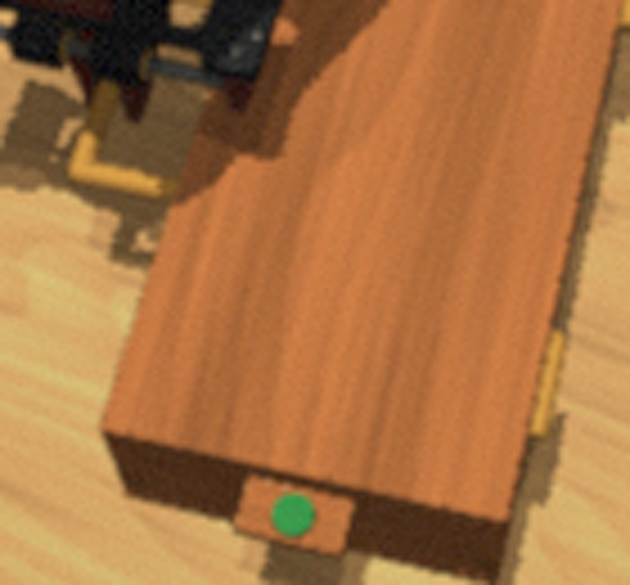

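```bash
python3 - <<'E'
from meas import *
for z in(100,106,112,118,124):print(z,proj("side",W(Q,(-95,-180,z))),proj("side",W(Q,(-95,180,z))))
p=inv(Q,env.read_state()["tool_pos"]);print(p)
# vertical color profiles: original vs now near stud-front corner
o=cv2.imread("pics/side0.png");n=cv2.imread("pics/side13f.png")
s=lambda i:cv2.resize(i[255:300,250:290],None,fx=7.5,fy=7.5,interpolation=cv2.INTER_CUBIC)
i12=cv2.imread("pics/side12f.png")
cv2.imwrite("pics/c13.png",np.hstack([s(o),s(n)]))
E
```

```text
100 [258.4  275.41] [303.88 136.57]
106 [258.02 274.46] [303.78 135.08]
112 [257.63 273.5 ] [303.68 133.57]
118 [257.24 272.53] [303.59 132.04]
124 [256.84 271.55] [303.49 130.5 ]
[-149.01   -0.35]
```

View pics/c13.png

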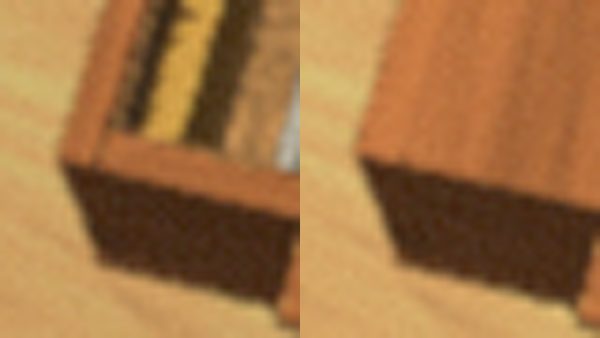

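```bash
python3 - <<'E'
from meas import *
for k in(20,22,24,26):
    env.move_l(bar(0)+[0,0,61-k]-EX*4,rate=10,f_stop=25);s=env.read_state();fz=s["force"][2];print(k,round(s["time_s"],2),s["tool_pos"][2],[round(float(s["force"]@e),1) for e in(EX,EY,EZ)],s["width"])
    if fz>15:break
n=viewer.camera("side");cv2.imwrite("pics/side14f.png",n)
o=cv2.imread("pics/side13f.png")
g=lambda i,b:cv2.resize(cv2.cvtColor(i,cv2.COLOR_BGR2GRAY),None,fx=8,fy=8,interpolation=cv2.INTER_CUBIC).astype(np.float32)[8*b[2]:8*b[3],8*b[0]:8*b[1]]
for b in((249,278,256,283),(287,312,129,150),(250,275,194,226)):
    m=cv2.matchTemplate(g(o,(b[0]-5,b[1]+5,b[2]-6,b[3]+6)),g(n,b),cv2.TM_CCOEFF_NORMED);_,v,_,l=cv2.minMaxLoc(m);print(v,(np.array(l)-[40,48])/8)
E
```

```text
20 40.49 147.58881010449156 [-0.6, -3.7, 8.8] 11.03931687947794
22 40.84 145.76725602847074 [-0.7, -3.0, 10.5] 11.452110474932741
24 41.19 143.97888817274833 [0.0, -2.1, 12.7] 11.193324463091704
26 41.54 142.1419467603038 [1.2, -1.6, 14.1] 11.11991625109315
0.9924377799034119 [-0.38 -0.75]
0.9932615160942078 [-0.12 -1.12]
0.9709393978118896 [-0.38 -1.  ]
```

```bash
python3 - <<'E'
from meas import *
env.move_l(bar(0)+[0,0,61-11]-EX*4,rate=20);s=env.read_state();print(s["time_s"],s["force"])
n=viewer.camera("side");cv2.imwrite("pics/side15f.png",n)
set_gripper(36);print(env.read_state()["force"])
env.move_l(bar(0)+[0,0,61+45]-EX*4,rate=100,f_stop=15)
p=env.read_state()["tool_pos"]
env.move_l(p+[0,0,90]-80*EX,rate=200)
m=viewer.camera("side");t=viewer.camera("top");cv2.imwrite("pics/side16f.png",m);cv2.imwrite("pics/top16f.png",t);s=env.read_state();print(s["time_s"],s["force"])
cv2.imwrite("pics/side16.png",cv2.resize(m[120:310,220:390],None,fx=3.1,fy=3.1,interpolation=cv2.INTER_CUBIC))
cv2.imwrite("pics/top16.png",cv2.resize(t[80:280,200:460],None,fx=2.9,fy=2.9,interpolation=cv2.INTER_CUBIC))
g=lambda i,b:cv2.resize(cv2.cvtColor(i,cv2.COLOR_BGR2GRAY),None,fx=8,fy=8,interpolation=cv2.INTER_CUBIC).astype(np.float32)[8*b[2]:8*b[3],8*b[0]:8*b[1]]
for f in("12","13","14","15"):
  o=cv2.imread(f"pics/side{f}f.png")
  for b in((249,278,256,283),):
    q=cv2.matchTemplate(g(o,(b[0]-5,b[1]+5,b[2]-6,b[3]+6)),g(m,b),cv2.TM_CCOEFF_NORMED);_,v,_,l=cv2.minMaxLoc(q);print(f,v,(np.array(l)-[40,48])/8)
E
```

```text
42.4917 [ 6.55 -0.37  0.57]
[0.19 0.49 0.24]
44.6917 [-0.29  0.01 -0.77]
12 0.9969110488891602 [-0.12 -0.25]
13 0.996363639831543 [0.38 0.75]
14 0.9918248057365417 [0.75 1.5 ]
15 0.9982026815414429 [0. 0.]
```

View pics/side16.png

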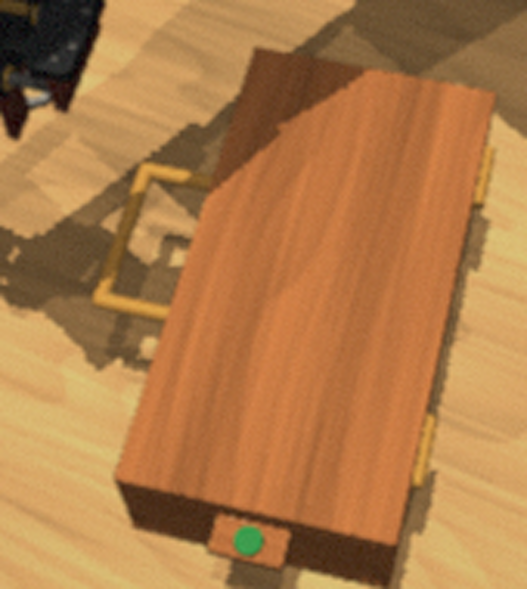

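View pics/top16.png

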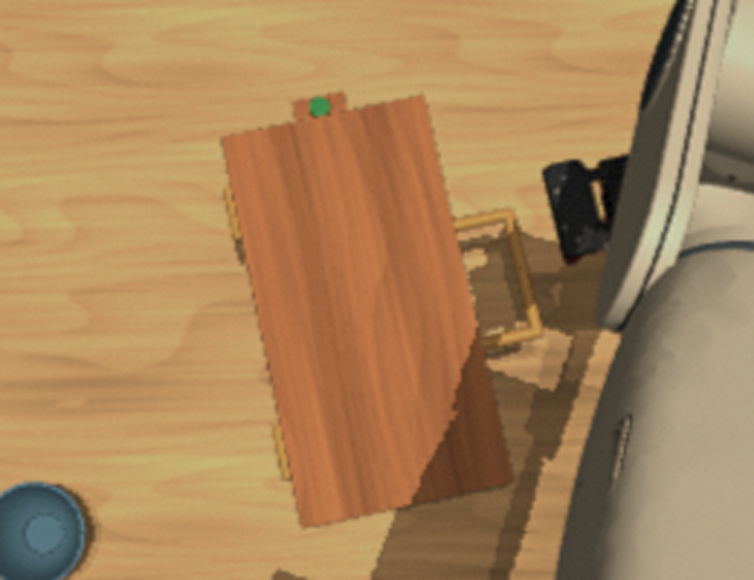

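```bash
python3 - <<'E'
from meas import *
t=lambda u,v:(200+u/2.9-.33,80+v/2.9-.33);s=lambda u,v:(220+u/3.1-.34,120+v/3.1-.34)
for a,b in((t(511,214),s(103,296)),(t(538,332),s(144,172)),(t(424,97),s(117,480))):
    P,e=tri(a,b);print(P,e,inv(Q,P))
T=cv2.imread("pics/top16f.png");S=cv2.imread("pics/side16f.png");o=cv2.imread("pics/top0.png")
d=cv2.absdiff(T,o).max(-1);cv2.imwrite("pics/d.png",d)
print("bowl diff",d[240:290,185:240].mean(), "handset/opener side:",cv2.absdiff(S,cv2.imread("pics/side0.png")).max(-1)[160:250,155:215].mean())
E
```

```text
[ 646.69 -120.29  106.36] 4.171972172242743 [-149.19  -54.71]
[ 540.7  -142.77   99.81] 0.01720871457943015 [-151.4    53.62]
[759.89 -46.52 103.25] 2.184173497481593 [ -97.93 -179.72]
bowl diff 7.755272727272727 handset/opener side: 12.387592592592593
```

```bash
python3 - <<'E'
from meas import *
p=env.read_state()["tool_pos"];env.move_l([p[0],p[1],380],rate=200)
m=viewer.camera("side");cv2.imwrite("pics/side17.png",m);print(env.read_state()["time_s"])
o=cv2.imread("pics/side16f.png")
print(cv2.absdiff(m,o).max(-1)[255:285,250:280].mean())
E
```

```text
45.2833
3.4566666666666666
```

View pics/side17.png

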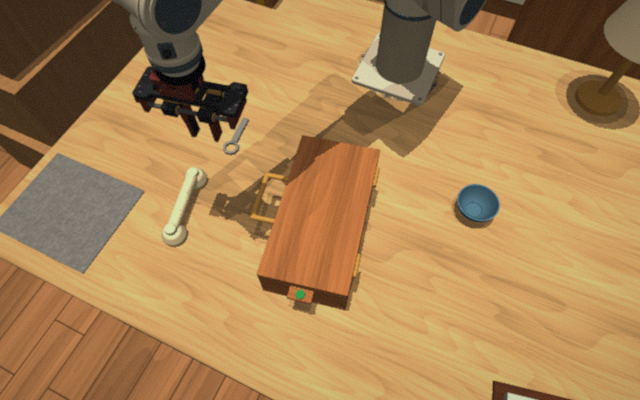

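The final side view shows the lid down flush. The handset (185,205), opener (236,137) and bowl (478,204) are where they started, and the gripper is clear of everything.

```bash
python3 - <<'E'
from station import env,workorder
print(workorder.sign_off()); print(env.read_state()["time_s"])
E
```

```text
the job is handed in; nothing more can be done
None
the job is handed in; nothing more can be done
```

The sledge is at the mark, the lid is shut, and the job is handed in. The clock read 45.3 s at my last reading before that.

- **Sledge:** I drew it back by the grip to about 2 cm short of the mark. I then pushed it only towards +y, in two stages. I let go about 7 mm short to look, then regrasped to finish. In the last pictures before the lid covered it, the pointer was 0.8 mm (top view) and 0.5 mm (side view) short of the red mark. The play was taken up towards +y. I did not look again after that.
- **Lid:** I held it by the bar the whole way down, then let go and backed off. It did not move on release. The bar ends measured 106 and 100 mm above the table, against 106 expected for a shut lid. That is within my measuring error of about 4 mm, but I could not confirm the angle more closely.
- **Disagreement at the closing:** contact came about 10 mm lower than my computed path, probably because the bar sat deeper in the fingers than I assumed. I pressed about 14 mm past that point, and the pictures showed the lid still giving a little, at up to about 14 N. I eased back to zero force before opening the fingers.
- **Everything else:** the handset, opener and bowl look unmoved in the final side view, judged by eye. The highest tool force I read was about 14 N.

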